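Serve the rosti from the griddle with the turner

ROBOT

A 6-joint arm with a two-finger parallel gripper is mounted at the origin on the work surface. World frame = base frame: x ahead of the robot, y to its left, z up, the work surface at z = 0. Lengths are in mm, angles in rad, forces in N, time in s.
With the tool pointing down it reaches from about 350 to 775 mm from the base axis. Payload 7.3 kg.
Tool frame: the origin (TCP) lies at the centre of the arm's flange, where the gripper is bolted on; the fingertips stand 178 mm ahead of it and the grasp point (between the pads) lies 159 mm ahead of it; z points along the fingers, y is the direction in which the jaws open and shut (so a half turn about z gives the same grasp; the last joint's range is limited). The gripper opens to 92 mm and grips with 3 to 60 N. Pads are 19 mm wide; open, the fingers measure 130 mm over their backs; the gripper's body (75 mm by 190 mm) begins 47 mm behind the grasp point.
Start: joints at [-0.146, 0.342, 1.524, -0, 1.275, -0.146], TCP at [525.003, 0.022, 404.741] pointing down, gripper open.
Joint ranges: [-2.53, 2.53], [-0.77, 2.02], [0.04, 2.7], [-1, 4.14], [0.28, 2.66], [-3.11, 3.11]. Speed limits (rad/s): [2.57, 2.57, 3.14, 3.14, 3.14, 3.14].

INTERFACE

Orientations are given as [roll, pitch, yaw] about the fixed x, y, z axes, in that order (R = Rz(yaw) Ry(pitch) Rx(roll)).
In Python, from plant import get_obs, capture, close_job gives the robot as it stands. The module is installed in compiled form; this text tells all that it offers.
- The arm moves only by the shell command python3 -m pendant 'ROWS'. ROWS is JSON, a list of rows, each a list of 3 entries, a list of its own where there are three numbers: the shift along the tool's x, y, z in m, then the turn, a rotation vector about the tool's x, y, z in rad, then the finger opening in m, from 0 to 0.0918. In form: [[[tx, ty, tz], [wx, wy, wz], fingers], ...]. A call has 1 to 10 rows; each row is the pose to reach, as a shift and turn from the pose commanded when the call began, along the tool's axes at that moment; what a row does not reach only later rows make up. A row lasts 1/12 s, in which the tool goes at most 41.7 mm and 7.16 degrees, less where a joint would pass 70% of its speed; a pose out of reach is approached as far as the arm can. A call with a gripper value outside its range is refused whole. The fingers move at their own pace and stop on an object; the grip force is fixed at half the most. Time passes only in rows, so rows that repeat a pose let the fingers close. It gives the time, the measured TCP pose, the force and the opening at its end, in the units of the state.
- get_obs(): the state, without advancing time (a new reading comes with each control period).
- capture(name): name is "scene" or "side" or "wrist"; returns a dict with "color" (480x640x3 uint8, red, green, blue), "mtx" (3x3 intrinsics, pixels), "rvec" (rotation vector, rad) and "tvec" (3), from world to camera coordinates, as OpenCV has them. Camera axes: x right, y down, z forward; pixel columns grow to the right and rows downward; lengths in mm; the calibration is good to about 2 mm. A picture is of the moment at which its call begins. There is no depth.
- close_job(): hands the job in, once; it reports no verdict.
The state is a dict: "time": time; "joint_positions": joint angles; "dq": joint speeds; "tau": joint torques, N m; "tool_pos": TCP position; "tcp_rot": TCP orientation; "contact_force": force on the tool from outside, world axes, zero at the start; "moment": the same for the moment, N m; "grip_width": finger opening in mm.
Only numpy, scipy, OpenCV 4.12 (cv2) and the standard library are available. Lean on these libraries where they do the work, as an engineer would, in place of code of your own. Each camera call takes 0.05 s, during which the arm holds its last target. There are 200 camera calls.

TASK

Clear the spice jar off the round wooden serving board and stand it upright on the bare counter, then slide the red-handled spatula under the potato rosti on the black griddle, lift it and lay it gently, same side up, wholly on the board. Finish by laying the spatula flat on the bare counter. Do not touch the rosti with the gripper, and leave the oil bottle, the paper roll and the white cup where they stand.

Things in the scene. Friction and masses are not known exactly. Their poses are not given: they have to be found in the camera images.
- griddle: black cast-iron griddle plate, fixed, 230 mm along its x by 240 mm along its y, cooking surface 15 mm above the counter. Origin: centre of its underside (counter height), z up. A rim stands 12 mm above the surface at the back (inner face at x = +109 mm) and both sides (inner faces at y = +-114 mm). The front edge (x = -115 mm) is open: the spatula goes in along +x and the back rim stops the rosti
- rosti: golden rigid potato rosti, a disc 120 mm across, 15 mm thick, about 140 g, on the griddle. Lower edge bevelled (6 mm up over the outer 8 mm) so that a thin blade can wedge under it. Greasy: friction about 0.25 on every surface, so it may slide off a blade tilted more than about 11 degrees. Origin: centre of its underside, z up
- spatula: spatula (turner), 160 g, lying on its blade and on a foot at the handle's end. Origin at counter height between blade and handle; x points to the blade's front edge, z up. Blade: x = +30 to +130 mm, 90 mm wide, 2 mm thick, underside at z = 0. A steep neck 34 mm wide joins blade and handle at x = +11 to +36 mm
- spatula_grip (a point): point in the middle of the spatula's red handle where to pinch it from above, at x = -20 mm, z = 55 mm in the spatula's frame; same axes. The handle is straight and level, x = -105 to +15 mm, 22 mm wide (y), z = 40 to 70 mm. A foot 8 mm thick goes down from it to z = 0 at x = -99 mm
- board: round wooden serving board, fixed to the counter, 210 mm across and 15 mm thick. Origin at the centre of its underside (counter height)
- jar: amber spice jar with black lid and paper band, standing on the board; cylinder 56 mm across (the top 22 mm, the lid, 53 mm), 100 mm high, about 180 g. Origin: centre of its underside, z up
- oil: bystander: green oil bottle with black cap, 60 mm across, 200 mm high. Origin at the centre of its underside
- roll: bystander: white paper roll standing on end, 100 mm across, 130 mm high. Origin at the centre of its underside
- cup: bystander: white cup, 72 mm across, 90 mm high. Origin at the centre of its underside

How it is judged (in metres and radians):
On the way, in this order (a step that is already met when the one before it is completed fails the run):
1. the jar stands upright on the counter, clear of the serving board, released (height (world z) of jar between -0.006 and 0.006 m and angle between jar's own z axis and vertical below 0.12 rad and horizontal distance between jar and board above 0.133 m and contact force between the fingers and jar below 0.1 N), for 0.2 s.
2. the rosti rides on the spatula, lifted at least 30 mm clear of the griddle (height (world z) of rosti above 0.045 m and contact force between rosti and spatula above 0.3 N and contact force between rosti and griddle below 0.05 N and angle between rosti's own z axis and vertical below 0.6 rad), for 0.2 s.
At the end, for the whole second after the job is handed in: Rosti flat (3 deg), same side up, at rest on the board, centre within 47 mm of the board's, clear of the spatula; spatula flat (3 deg) on the counter; jar upright (7 deg) on the counter, its centre over 133 mm from the board's (sides apart). All released and at rest (horizontal distance between rosti and board below 0.047 m and height (world z) of rosti between 0.012 and 0.019 m and angle between each of rosti, spatula's own z axis and vertical below 0.06 rad and linear speed of each of rosti, spatula, jar below 0.02 m/s and contact force between rosti and spatula below 0.05 N and height (world z) of spatula between -0.006 and 0.006 m and height (world z) of jar between -0.006 and 0.006 m and angle between jar's own z axis and vertical below 0.12 rad and horizontal distance between jar and board above 0.133 m); the robot touches nothing.
It fails at once if the gripper or arm touches the rosti (contact force between any of the fingers, the arm and rosti above 0.3 N).
It fails at once if the rosti is dropped or thrown: it moves faster than 0.7 m/s without lying on the spatula (linear speed of rosti above 0.7 m/s and contact force between rosti and spatula below 0.01 N).
It fails at once if the oil bottle, the paper roll or the cup is pushed more than 20 mm or knocked over (distance of any of oil, roll, cup from where it was at the start of the episode above 0.02 m or angle between any of oil, roll, cup's own z axis and vertical above 0.3 rad).
It also fails if it takes over 72 s, if anything falls off the work surface, if the arm or the gripper's body presses on something with over 40 N, if the wrist force passes 120 N, or if a joint passes its speed limit or range.

## Working session

There is one attempt and no reset: what is moved stays moved. The work goes in short steps, Python scripts to look and compute and a shell command to move; the robot and the scene stay as the last step left them, time stands still between calls to the robot, and variables do not carry over. Pictures are saved under pics/ and viewed, about 8 in all and at most 12, crops included, and the job is handed in when it is done.

```bash
mkdir -p pics; cat > h.py <<'E'
import numpy as np, cv2
from plant import get_obs, capture
from scipy.spatial.transform import Rotation as R
def snap(n,f):
    c=capture(n); cv2.imwrite(f'pics/{f}.png',c['color'][:,:,::-1]); 
    np.savez(f'pics/{f}.npz',**{k:np.array(v) for k,v in c.items()}); return c
def load(f): return np.load(f'pics/{f}.npz')
def px2w(c,uv,z):
    Rm=cv2.Rodrigues(np.array(c['rvec'],float))[0]; t=np.array(c['tvec'],float).ravel()
    uv=np.atleast_2d(np.array(uv,float)); d=(np.linalg.inv(c['mtx'])@np.c_[uv,np.ones(len(uv))].T).T@Rm
    o=-Rm.T@t; return o+d*((np.broadcast_to(z,len(uv))-o[2])/d[:,2])[:,None]
def w2px(c,p):
    return cv2.projectPoints(np.atleast_2d(np.array(p,float)),np.array(c['rvec'],float),np.array(c['tvec'],float),np.array(c['mtx'],float),None)[0][:,0]
E
python3 - <<'E'
from h import *
for n in ('scene','side'):
    c=snap(n,n+'0'); Rm=cv2.Rodrigues(np.array(c['rvec'],float))[0]; print(n,-Rm.T@np.array(c['tvec']).ravel())
o=get_obs(); print(o)
E
```

```text
scene [1135.58357909  327.49560772  925.42746648]
side [253.0916404  579.17202695 575.53933431]
{'time': 0.1, 'joint_positions': array([-1.45998715e-01,  3.42656055e-01,  1.52492389e+00, -7.99668893e-06,
        1.27541027e+00, -1.45987766e-01]), 'dq': array([-0.00180936, -0.00068579, -0.00239545, -0.0005829 ,  0.00067822,
       -0.0002281 ]), 'tau': array([ 1.49919495e-03, -4.32001984e+01, -2.44694173e+01,  7.19219679e-02,
        5.25739230e-02, -9.79429342e-05]), 'tool_pos': array([5.24878163e+02, 3.97655388e-02, 4.04111893e+02]), 'tcp_rot': array([-3.14020884e+00, -1.95738161e-04,  1.57078758e+00]), 'contact_force': array([-1.01006549, -0.25519203,  1.76980696]), 'moment': array([-0.03768257, -0.02678804, -0.0429313 ]), 'grip_width': 91.84221925784816}
```

View pics/scene0.png

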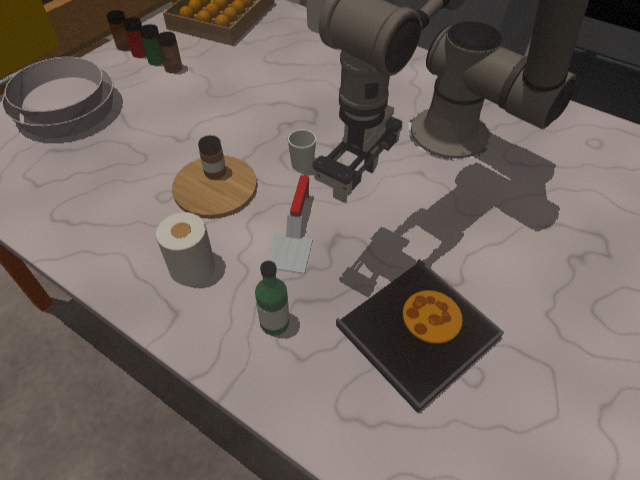

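View pics/side0.png

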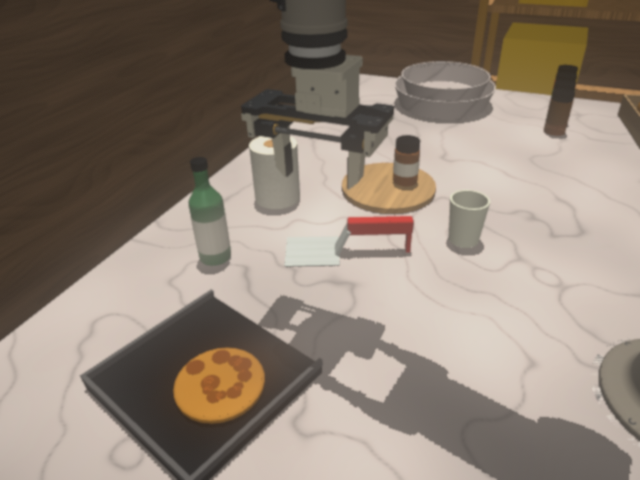

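Scene view: rosti at about (432,316) on the griddle (corners ~(338,323), (420,405), (500,332), (420,263)), spatula blade ~(291,253) with red handle up to (305,180), board ~(215,185) with jar lid (209,140), oil (268,265), roll (182,230), cup (302,135). The side view agrees. Now to measure.

```bash
python3 - <<'E'
from h import *
s=load('scene0'); d=load('side0')
def P(n,c,uv,z): print(n,np.round(px2w(c,uv,z)[:,:2]).tolist())
P('griddle sc',s,[(338,323),(420,405),(500,332),(420,263)],20)
P('griddle sd',d,[(87,378),(192,475),(320,368),(211,296)],20)
P('blade sc',s,[(268,267),(305,271),(312,238),(277,235)],1)
P('blade sd',d,[(286,265),(339,264),(340,238),(289,238)],1)
P('roll',s,[(182,230)],130);P('oil',s,[(268,266)],200);P('oil',d,[(200,162)],200)
P('cup',s,[(302,138)],90);P('cup',d,[(468,204)],90)
P('jar',s,[(209,141)],115);P('jar',d,[(408,143)],115)
for n,c in(('sc',s),('sd',d)):
    hsv=cv2.cvtColor(c['color'],cv2.COLOR_RGB2HSV)
    for nm,lo,hi,z,ar in (('rosti',(8,150,120),(25,255,255),30,None),('board',(8,80,90),(25,190,255),15,None),('red',(0,150,80),(5,255,255),70,None),('red2',(174,150,80),(180,255,255),70,None)):
        m=cv2.inRange(hsv,lo,hi); m=cv2.morphologyEx(m,cv2.MORPH_CLOSE,np.ones((9,9)))
        k,l,st,ce=cv2.connectedComponentsWithStats(m)
        for i in range(1,k):
            if st[i,4]>300:
                ct=cv2.findContours((l==i).astype(np.uint8),0,1)[0][0][:,0].astype(float)
                w=px2w(c,ct,z)[:,:2].astype(np.float32)
                print(n,nm,st[i].tolist(),[np.round(q).tolist() if not np.isscalar(q) else round(q,1) for q in cv2.minAreaRect(w)])
E
```

```text
griddle sc [[694.0, 81.0], [749.0, 294.0], [526.0, 357.0], [467.0, 148.0]]
griddle sd [[751.0, 291.0], [533.0, 350.0], [462.0, 151.0], [688.0, 83.0]]
blade sc [[657.0, -129.0], [618.0, -55.0], [533.0, -96.0], [573.0, -168.0]]
blade sd [[624.0, -57.0], [536.0, -96.0], [566.0, -173.0], [658.0, -136.0]]
roll [[751.0, -264.0]]
oil [[758.0, -32.0]]
oil [[752.0, -26.0]]
cup [[344.0, -260.0]]
cup [[345.0, -241.0]]
jar [[505.0, -419.0]]
jar [[503.0, -398.0]]
sc rosti [180, 0, 62, 22, 664] [[-105.0, -989.0], [163.0, 184.0], 13.4]
sc rosti [403, 291, 59, 51, 2280] [[576.0, 229.0], [114.0, 118.0], 34.9]
sc board [163, 0, 97, 29, 1270] [[-126.0, -1016.0], [223.0, 294.0], 11.7]
sc board [172, 151, 84, 66, 3403] [[541.0, -392.0], [211.0, 208.0], 7.1]
sc board [413, 290, 35, 22, 307] [[531.0, 206.0], [42.0, 73.0], 15.6]
sc red [291, 175, 18, 40, 328] [[488.0, -164.0], [126.0, 20.0], 23.9]
sd rosti [498, 38, 87, 53, 3224] [[327.0, -1396.0], [607.0, 295.0], 88.4]
sd rosti [173, 348, 91, 74, 5153] [[574.0, 232.0], [118.0, 121.0], 55.4]
sd board [471, 0, 169, 117, 9537] [[236.0, -1823.0], [737.0, 1675.0], 8.2]
sd board [342, 163, 94, 50, 3191] [[538.0, -379.0], [212.0, 208.0], 81.5]
sd board [173, 347, 93, 76, 5546] [[581.0, 222.0], [126.0, 126.0], 23.0]
sd red [349, 217, 63, 6, 325] [[484.0, -163.0], [111.0, 16.0], 21.9]
```

```bash
python3 - <<'E'
from h import *
s=load('scene0')['color'];d=load('side0')['color']
a=cv2.resize(s[170:410,250:510],None,fx=1.5,fy=2.4,interpolation=2)
a=cv2.resize(s[170:410,250:510],(650,600),interpolation=2)
b=cv2.resize(d[280:480,70:340],(800,592),interpolation=2)
cv2.imwrite('pics/z1.png',a[:,:,::-1]);cv2.imwrite('pics/z2.png',b[:,:,::-1])
E
```

```text
(no output)
```

View pics/z1.png

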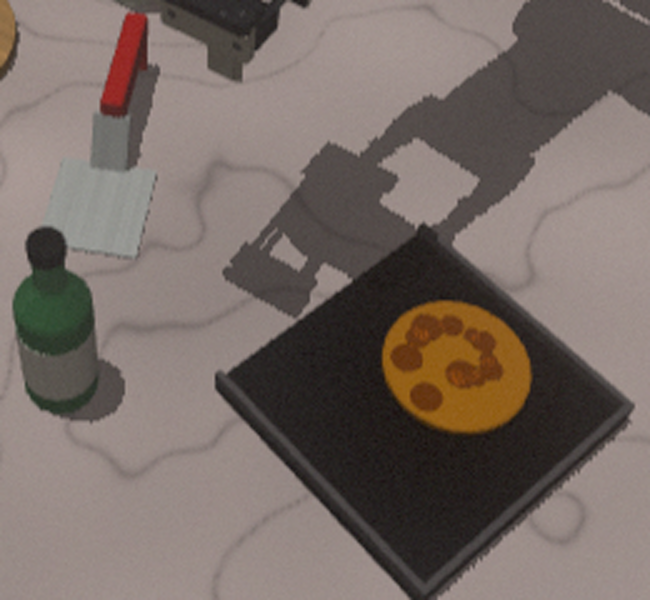

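Open front edge of the griddle runs (694,81)–(467,148), so the spatula goes in at a heading of about 74°. The two views disagree by 13–21 mm in y at the jar, so I'll take a close look before gripping it.

```bash
python3 -m pendant '[[[-0.32,-0.02,0],[0,0,0],0.0918],[[-0.32,-0.02,0],[0,0,0],0.0918],[[-0.32,-0.02,0],[0,0,0],0.0918],[[-0.32,-0.02,0],[0,0,0],0.0918],[[-0.32,-0.02,0],[0,0,0],0.0918],[[-0.32,-0.02,0],[0,0,0],0.0918],[[-0.32,-0.02,0],[0,0,0],0.0918],[[-0.32,-0.02,0],[0,0,0],0.0918],[[-0.32,-0.02,0],[0,0,0],0.0918],[[-0.32,-0.02,0],[0,0,0],0.0918]]'
python3 - <<'E'
from h import *
c=snap('wrist','w1'); Rm=cv2.Rodrigues(np.array(c['rvec'],float))[0]; print(-Rm.T@np.array(c['tvec']).ravel(), Rm[2], np.array(c['mtx'])[0])
print(get_obs()['tool_pos'])
E
```

```text
time: 0.93
tool_pos: [504.5, -321.4, 403.7]
tcp_rot: [-3.14, -0.001, 1.568]
contact_force: [-0.1, -0.7, -0.2]
grip_width: 91.6
[ 504.8169142  -252.53476816  384.69538203] [-0.00315797 -0.25825218 -0.96607238] [410.6106624    0.         317.57283304]
[ 504.78030386 -320.09406937  404.01180472]
```

View pics/w1.png

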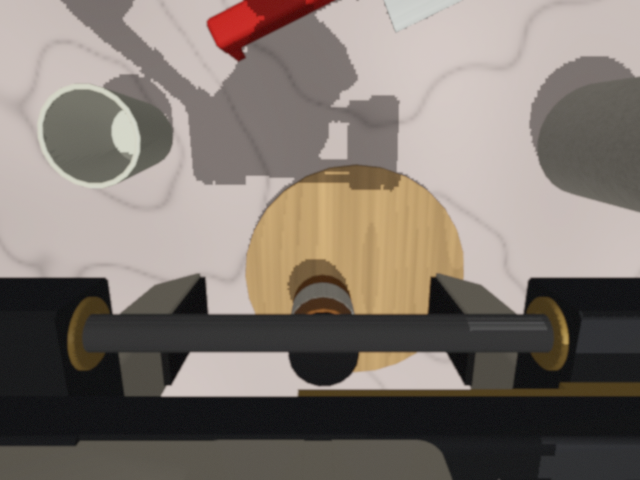

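Wrist view: board spans columns 246–464, rows 165–371; jar lid spans columns 289–358 with its far edge at row 385; cup rim centre ~(90,136).

```bash
python3 - <<'E'
from h import *
c=load('w1')
def P(n,uv,z): print(n,np.round(px2w(c,uv,z)[:,:2]).tolist())
P('board l r t b',[(246,268),(464,268),(355,165),(362,371)],15)
P('lid l r far',[(289,350),(358,350),(323,385)],115)
P('cup',[(90,136)],90)
# jar base: reproject candidate
for y in(-385,-395,-405,-415):
    print(y,w2px(c,[(505,y,115),(505,y-26.5,115),(505,y+28,15)]).round().tolist())
P('sp',[(395,30)],2)
E
```

```text
board l r t b [[435.0, -384.0], [643.0, -385.0], [537.0, -287.0], [548.0, -496.0]]
lid l r far [[483.0, -412.0], [533.0, -413.0], [508.0, -442.0]]
cup [[345.0, -260.0]]
-385 [[319.0, 316.0], [319.0, 349.0], [319.0, 240.0]]
-395 [[319.0, 328.0], [320.0, 361.0], [319.0, 251.0]]
-405 [[319.0, 341.0], [320.0, 373.0], [319.0, 261.0]]
-415 [[319.0, 353.0], [320.0, 384.0], [319.0, 271.0]]
sp [[570.0, -175.0]]
```

```bash
python3 -m pendant '[[[-0.04,0.003,0],[0,0,0],0.0918],[[-0.08,0.003,0],[0,0,0],0.0918],[[-0.095,0.003,0],[0,0,0],0.0918],[[-0.095,0.003,0.03],[0,0,0],0.0918],[[-0.095,0.003,0.06],[0,0,0],0.0918],[[-0.095,0.003,0.09],[0,0,0],0.0918],[[-0.095,0.003,0.12],[0,0,0],0.0918],[[-0.095,0.003,0.145],[0,0,0],0.0918],[[-0.095,0.003,0.165],[0,0,0],0.0918],[[-0.095,0.003,0.165],[0,0,0],0.0918]]'
python3 -m pendant '[[[0,0,0],[0,0,0],0.03],[[0,0,0],[0,0,0],0.03],[[0,0,0],[0,0,0],0.03],[[0,0,0],[0,0,0],0.03],[[0,0,0],[0,0,0],0.03],[[0,0,0],[0,0,0],0.03],[[0,0,0],[0,0,0],0.03]]'
```

```text
time: 1.82
tool_pos: [507.8, -412.1, 235.1]
tcp_rot: [-3.135, -0.007, 1.573]
contact_force: [-0.8, 2.0, -0.1]
grip_width: 91.9
time: 2.4
tool_pos: [508.1, -415.1, 240.6]
tcp_rot: [3.141, 0.001, 1.571]
contact_force: [-0.5, 0.8, 4.5]
grip_width: 55.4
```

```bash
python3 -m pendant '[[[0,0,-0.02],[0,0,0],0.03],[[0,0,-0.04],[0,0,0],0.03],[[-0.005,-0.02,-0.04],[0,0,0],0.03],[[-0.012,-0.05,-0.04],[0,0,0],0.03],[[-0.02,-0.08,-0.04],[0,0,0],0.03],[[-0.027,-0.11,-0.04],[0,0,0],0.03],[[-0.03,-0.12,-0.04],[0,0,0],0.03],[[-0.03,-0.12,-0.02],[0,0,0],0.03],[[-0.03,-0.12,0],[0,0,0],0.03],[[-0.03,-0.12,0.006],[0,0,0],0.03]]'
python3 -m pendant '[[[0,0,0.004],[0,0,0],0.03],[[0,0,0.008],[0,0,0],0.03],[[0,0,0.009],[0,0,0],0.03],[[0,0,0.009],[0,0,0],0.03]]'
```

```text
time: 3.23
tool_pos: [387.3, -444.4, 231.1]
tcp_rot: [-3.139, -0.004, 1.57]
contact_force: [-0.8, 0.7, -2.6]
grip_width: 55.8
time: 3.57
tool_pos: [388.4, -445.1, 225.6]
tcp_rot: [3.141, 0.001, 1.571]
contact_force: [-0.0, 0.5, -1.4]
grip_width: 55.2
```

```bash
python3 -m pendant '[[[0,0,0],[0,0,0],0.0918],[[0,0,0],[0,0,0],0.0918],[[0,0,0],[0,0,0],0.0918],[[0,0,0],[0,0,0],0.0918],[[0,0,-0.03],[0,0,0],0.0918],[[0,0,-0.06],[0,0,0],0.0918],[[0,0,-0.1],[0,0,0],0.0918],[[0,0,-0.14],[0,0,0],0.0918],[[0,0,-0.18],[0,0,0],0.0918],[[0,0,-0.18],[0,0,0],0.0918]]'
python3 -m pendant '[[[0.03,0.012,0],[0,0,0.1164],0.0918],[[0.06,0.024,0],[0,0,0.2328],0.0918],[[0.09,0.036,0],[0,0,0.3492],0.0918],[[0.12,0.048,0],[0,0,0.4656],0.0918],[[0.15,0.06,0],[0,0,0.582],0.0918],[[0.18,0.072,0],[0,0,0.6984],0.0918],[[0.21,0.084,0],[0,0,0.8148],0.0918],[[0.24,0.096,0],[0,0,0.9312],0.0918],[[0.27,0.108,0],[0,0,1.0476],0.0918],[[0.291,0.117,0],[0,0,1.164],0.0918]]'
python3 -m pendant '[[[0,0,0],[0,0,0],0.0918],[[0,0,0],[0,0,0],0.0918]]'
python3 - <<'E'
from h import *
snap('wrist','w2'); snap('scene','s2'); print(get_obs()['tool_pos'])
E
```

```text
time: 4.4
tool_pos: [388.5, -445.6, 414.0]
tcp_rot: [3.133, 0.013, 1.571]
contact_force: [0.7, -1.0, 0.1]
grip_width: 91.7
time: 5.23
tool_pos: [505.5, -151.5, 404.8]
tcp_rot: [-3.141, -0.001, 0.402]
contact_force: [0.3, 0.1, -0.5]
grip_width: 91.9
time: 5.4
tool_pos: [505.3, -152.9, 404.7]
tcp_rot: [3.141, -0.0, 0.411]
contact_force: [0.2, -0.5, 0.3]
grip_width: 91.8
[ 504.83603295 -154.46923012  404.66735967]
```

View pics/w2.png

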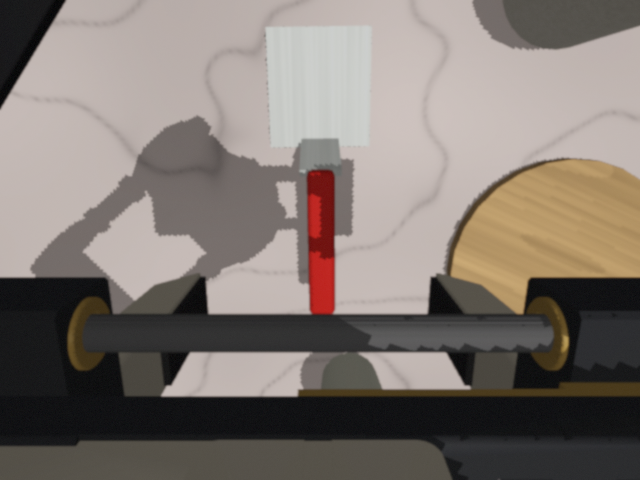

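Wrist view: blade corners (266,27), (372,26), (370,145), (271,147); handle's front top edge at row 171, columns 308–334.

```bash
python3 - <<'E'
from h import *
c=load('w2')
b=px2w(c,[(266,27),(372,26),(370,145),(271,147)],2)[:,:2]; h=px2w(c,[(308,171),(334,171),(309,300),(335,300)],70)[:,:2]
print(b.round(1).tolist(),h.round(1).tolist())
f=(b[0]+b[1])/2;r=(b[2]+b[3])/2; hf=h[:2].mean(0);hr=h[2:].mean(0)
for u in(f-r,f-hf,hf-hr): print(np.hypot(*u),np.degrees(np.arctan2(u[1],u[0])))
u=(f-hf)/np.hypot(*(f-hf)); print('grip from hf',hf-35*u,'from f',f-150*u)
w=c['mtx'];
E
```

```text
[[624.8, -53.9], [661.5, -136.4], [571.3, -177.4], [533.6, -95.0]] [[534.4, -133.1], [542.4, -151.3], [436.7, -175.8], [445.3, -195.6]]
99.59636039768672 24.330507661313337
114.84740081821603 24.182813296309455
106.68147632664417 24.069314986175907
grip from hf [ 506.48167949 -156.55553449] from f [ 506.34247195 -156.61804666]
```

```bash
python3 -m pendant '[[[0.01,0.003,0],[0,0,-0.014],0.0918],[[0.01,0.003,0.03],[0,0,-0.014],0.0918],[[0.01,0.003,0.06],[0,0,-0.014],0.0918],[[0.01,0.003,0.09],[0,0,-0.014],0.0918],[[0.01,0.003,0.12],[0,0,-0.014],0.0918],[[0.01,0.003,0.15],[0,0,-0.014],0.0918],[[0.01,0.003,0.175],[0,0,-0.014],0.0918],[[0.01,0.003,0.191],[0,0,-0.014],0.0918],[[0.01,0.003,0.191],[0,0,-0.014],0.0918],[[0.01,0.003,0.191],[0,0,-0.014],0.0918]]'
python3 -m pendant '[[[0,0,0],[0,0,0],0],[[0,0,0],[0,0,0],0],[[0,0,0],[0,0,0],0],[[0,0,0],[0,0,0],0],[[0,0,0],[0,0,0],0],[[0,0,0],[0,0,0],0],[[0,0,0],[0,0,0],0],[[0,0,0],[0,0,0],0],[[0,0,0],[0,0,0],0],[[0,0,0],[0,0,0],0]]'
```

```text
time: 6.33
tool_pos: [515.0, -153.9, 213.3]
tcp_rot: [-3.141, 0.001, 0.42]
contact_force: [-0.8, -0.1, 0.4]
grip_width: 91.6
time: 7.17
tool_pos: [515.4, -152.8, 213.7]
tcp_rot: [-3.142, -0.0, 0.421]
contact_force: [0.1, 0.4, -0.3]
grip_width: 29.4
```

```bash
python3 -m pendant '[[[0,0,0],[0,0,0],0],[[0,0,0],[0,0,0],0],[[0,0,0],[0,0,0],0],[[0,0,-0.02],[0,0,0],0],[[0,0,-0.04],[0,0,0],0],[[0,0,-0.06],[0,0,0],0],[[0,0,-0.06],[0,0,0],0],[[0,0,-0.06],[0,0,0],0]]'
python3 -m pendant '[[[0.003,-0.01,0],[0,0,-0.1],0],[[0.006,-0.025,0],[0,0,-0.2],0],[[0.01,-0.04,0],[0,0,-0.3],0],[[0.015,-0.055,0],[0,0,-0.4],0],[[0.02,-0.07,0],[0,0,-0.5],0],[[0.025,-0.085,0],[0,0,-0.6],0],[[0.029,-0.1,0],[0,0,-0.7],0],[[0.033,-0.1145,0],[0,0,-0.8],0],[[0.033,-0.1145,0],[0,0,-0.864],0],[[0.033,-0.1145,0],[0,0,-0.864],0]]'
python3 - <<'E'
from h import *
snap('side','d3');snap('wrist','w3'); o=get_obs(); print(o['tool_pos'],o['tcp_rot'],o['contact_force'],o['moment'],o['grip_width'])
E
```

```text
time: 7.83
tool_pos: [515.5, -152.8, 274.2]
tcp_rot: [3.14, -0.001, 0.421]
contact_force: [-0.1, -0.3, -1.6]
grip_width: 21.8
time: 8.67
tool_pos: [498.1, -33.9, 272.3]
tcp_rot: [-3.139, 0.0, 1.288]
contact_force: [1.2, 0.1, -1.7]
grip_width: 22.0
[498.5059368  -34.80853723 272.69336622] [-3.13988547e+00  2.23036403e-04  1.28268825e+00] [ 0.43498684  0.17766977 -1.98292058] [-0.01605158  0.04907379  0.03236315] 22.047058485488243
```

View pics/d3.png

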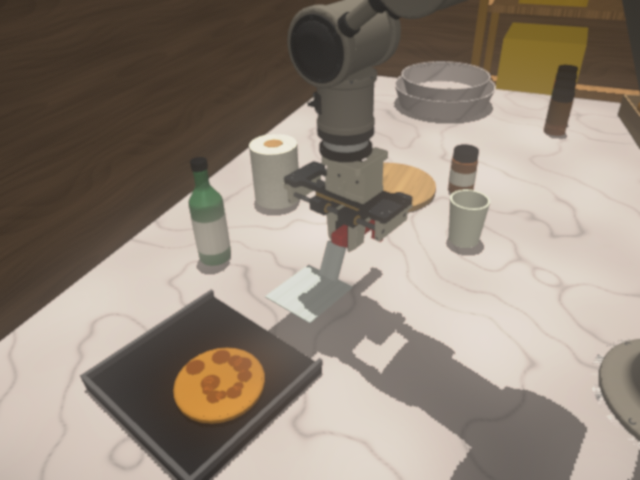

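Side view: spatula held, blade corners ≈(267,293), (312,320), (350,290); jar standing behind the cup. Checking the blade against its expected projection.

```bash
python3 - <<'E'
from h import *
d=load('d3'); g=np.array([498.5,-34.8]); a=1.283; x=np.array([np.cos(a),np.sin(a)]);y=np.array([-x[1],x[0]])
o=g+10*x
pts=[np.r_[o+x*i+y*j,60.] for i,j in((130,45),(130,-45),(30,45),(30,-45))]
print(np.round(pts,0).tolist(), w2px(d,pts).round().tolist())
G=np.array([608.8,219.2]);t=np.radians(73.6);X=np.array([np.cos(t),np.sin(t)]);Y=np.array([-X[1],X[0]])
for p in pts[:2]: print((p[:2]-G)@X,(p[:2]-G)@Y)
print('griddle surf corners',w2px(d,[np.r_[G+X*i+Y*j,15.] for i,j in((-115,114),(-115,-114),(109,-114),(109,114))]).round().tolist())
E
```

```text
[[495.0, 112.0, 60.0], [581.0, 87.0, 60.0], [467.0, 16.0, 60.0], [553.0, -9.0, 60.0]] [[309.0, 322.0], [265.0, 296.0], [353.0, 286.0], [309.0, 264.0]]
-134.7378782865934 78.87882039752292
-134.87848788149608 -11.12106976319802
griddle surf corners [[320.0, 364.0], [215.0, 296.0], [89.0, 381.0], [192.0, 483.0]]
```

```bash
python3 -m pendant '[[[0.02,0,0],[0,-0.02,0],0],[[0.045,0,0.005],[0,-0.044,0],0],[[0.065,0,0.015],[0,-0.044,0],0],[[0.072,0,0.025],[0,-0.044,0],0],[[0.072,0,0.033],[0,-0.044,0],0],[[0.072,0,0.036],[0,-0.044,0],0],[[0.072,0,0.036],[0,-0.044,0],0]]'
python3 -m pendant '[[[0,0,0.002],[0,0,0],0],[[0,0,0.003],[0,0,0],0],[[0,0,0.004],[0,0,0],0],[[0,0,0.004],[0,0,0],0]]'
```

```text
time: 9.35
tool_pos: [518.6, 33.3, 236.5]
tcp_rot: [-3.139, 0.045, 1.284]
contact_force: [0.8, -0.2, -1.2]
grip_width: 21.7
time: 9.68
tool_pos: [519.0, 33.7, 233.9]
tcp_rot: [3.141, 0.044, 1.284]
contact_force: [0.2, 0.4, -1.4]
grip_width: 21.9
```

```bash
python3 -m pendant '[[[0,0,0.001],[0,0,0],0],[[0,0,0.001],[0,0,0],0],[[0,0,0.001],[0,0,0],0]]'
python3 -m pendant '[[[0,0,0.001],[0,0,0],0],[[0,0,0.001],[0,0,0],0],[[0,0,0.001],[0,0,0],0]]'
```

```text
time: 9.93
tool_pos: [519.1, 34.0, 233.1]
tcp_rot: [3.141, 0.044, 1.285]
contact_force: [0.8, -0.7, 0.2]
grip_width: 22.0
time: 10.18
tool_pos: [519.1, 34.0, 232.0]
tcp_rot: [3.141, 0.044, 1.285]
contact_force: [-1.0, -2.0, 2.2]
grip_width: 21.8
```

```bash
python3 -m pendant '[[[0.006,0,-0.0003],[0,0,0],0],[[0.014,0,-0.0006],[0,0,0],0],[[0.022,0,-0.001],[0,0,0],0],[[0.03,0,-0.0013],[0,0,0],0],[[0.038,0,-0.0017],[0,0,0],0],[[0.046,0,-0.002],[0,0,0],0],[[0.054,0,-0.0024],[0,0,0],0],[[0.062,0,-0.0027],[0,0,0],0],[[0.07,0,-0.0031],[0,0,0],0]]'
python3 -m pendant '[[[0.008,0,-0.0003],[0,0,0],0],[[0.016,0,-0.0007],[0,0,0],0],[[0.024,0,-0.001],[0,0,0],0],[[0.032,0,-0.0014],[0,0,0],0],[[0.04,0,-0.0018],[0,0,0],0]]'
python3 - <<'E'
from h import *
d=snap('side','d4');o=get_obs(); print(o['tool_pos'],o['tcp_rot'],o['contact_force'],o['moment'])
cv2.imwrite('pics/d4z.png',cv2.resize(d['color'][180:480,60:420],(720,600),interpolation=2)[:,:,::-1])
hsv=cv2.cvtColor(d['color'],cv2.COLOR_RGB2HSV);m=cv2.inRange(hsv,(8,150,120),(25,255,255));m[:280]=0
ys,xs=np.nonzero(m);print(xs.min(),xs.max(),ys.min(),ys.max())
E
```

```text
time: 10.93
tool_pos: [538.9, 102.1, 231.7]
tcp_rot: [3.142, 0.044, 1.285]
contact_force: [-1.9, -2.5, 3.0]
grip_width: 21.6
time: 11.35
tool_pos: [550.2, 140.4, 231.8]
tcp_rot: [-3.142, 0.044, 1.285]
contact_force: [-0.6, -3.3, 2.4]
grip_width: 21.9
[550.49747959 141.55268975 231.81053874] [3.14112142 0.04310049 1.28534281] [0.55238285 2.29188929 0.91192205] [ 0.45624171 -0.10299008 -0.05077006]
142 228 367 449
```

View pics/d4z.png

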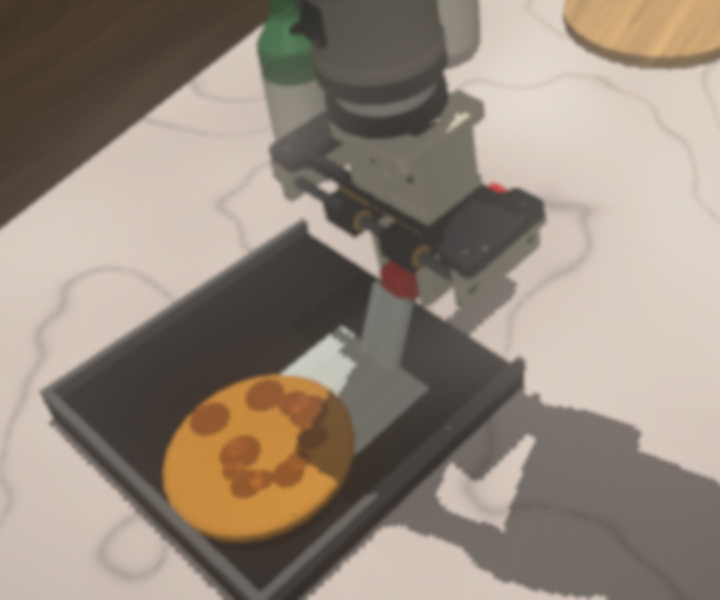

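Rosti pushed close to the back rim, with the blade about half under it (exposed blade ≈ (340,325)–(430,385) in the crop). Continuing.

```bash
python3 -m pendant '[[[0.006,0,-0.0003],[0,0,0],0],[[0.013,0,-0.0006],[0,0,0],0],[[0.02,0,-0.0009],[0,0,0],0],[[0.027,0,-0.0012],[0,0,0],0],[[0.034,0,-0.0015],[0,0,0],0],[[0.041,0,-0.0018],[0,0,0],0],[[0.048,0,-0.0021],[0,0,0],0],[[0.052,0,-0.0023],[0,0,0],0]]'
python3 -m pendant '[[[0.003,0,0],[0,0,0],0],[[0.006,0,-0.0003],[0,0,0],0],[[0.006,0,-0.0003],[0,0,0],0]]'
```

```text
time: 12.07
tool_pos: [564.6, 189.3, 231.7]
tcp_rot: [-3.141, 0.047, 1.286]
contact_force: [-2.4, -7.6, 2.5]
grip_width: 21.9
time: 12.32
tool_pos: [566.4, 196.1, 231.5]
tcp_rot: [-3.141, 0.044, 1.285]
contact_force: [-0.8, -0.8, -1.1]
grip_width: 21.7
```

```bash
python3 -m pendant '[[[-0.003,0,-0.001],[0,0.015,0],0],[[-0.007,0,-0.003],[0,0.03,0],0],[[-0.012,0,-0.006],[0,0.05,0],0],[[-0.017,0,-0.01],[0,0.07,0],0],[[-0.022,0,-0.015],[0,0.085,0],0],[[-0.025,0,-0.022],[0,0.1,0],0],[[-0.026,0,-0.03],[0,0.1,0],0],[[-0.026,0,-0.037],[0,0.1,0],0],[[-0.026,0,-0.042],[0,0.1,0],0],[[-0.026,0,-0.045],[0,0.1,0],0]]'
python3 - <<'E'
from h import *
d=snap('side','d5');o=get_obs(); print(o['tool_pos'],o['tcp_rot'],o['contact_force'],o['moment'])
cv2.imwrite('pics/d5z.png',cv2.resize(d['color'][180:480,60:420],(720,600),interpolation=2)[:,:,::-1])
E
```

```text
time: 13.15
tool_pos: [559.9, 172.6, 279.3]
tcp_rot: [3.14, -0.057, 1.285]
contact_force: [-0.4, -0.1, -2.6]
grip_width: 21.7
[559.89985618 172.67868195 279.38901923] [ 3.13961659 -0.05689791  1.28526879] [ 0.57955645  0.35322725 -1.86960845] [-0.15733035  0.03263351  0.04377889]
```

View pics/d5z.png

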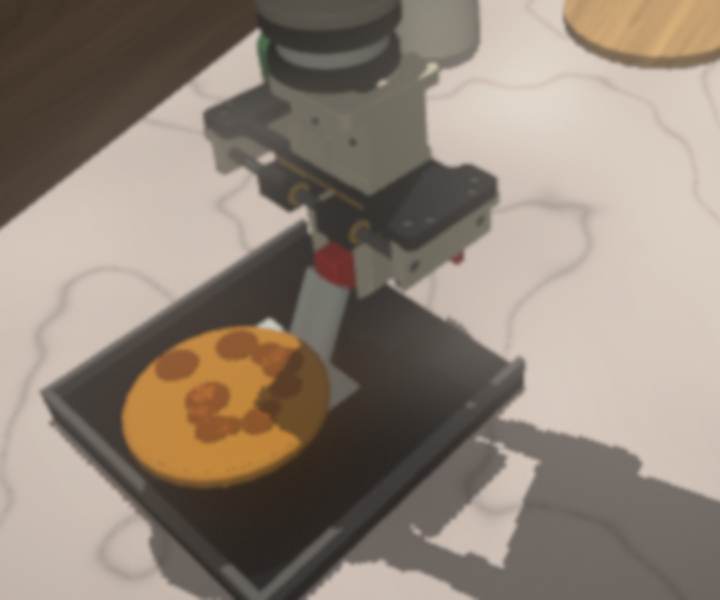

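Rosti rides on the blade, lifted clear (disc centre ~(225,405) in the crop). Levelling and carrying it back, then turning towards the board.

```bash
python3 -m pendant '[[[-0.006,-0.0015,-0.0016],[0,-0.005,0],0],[[-0.019,-0.0045,-0.0047],[0,-0.011,0],0],[[-0.035,-0.008,-0.0086],[0,-0.017,0],0],[[-0.053,-0.0125,-0.0133],[0,-0.023,0],0],[[-0.072,-0.017,-0.018],[0,-0.029,0],0],[[-0.091,-0.0215,-0.0226],[0,-0.035,0],0],[[-0.11,-0.026,-0.0273],[0,-0.041,0],0],[[-0.129,-0.0303,-0.032],[0,-0.047,0],0],[[-0.146,-0.0344,-0.0363],[0,-0.052,0],0],[[-0.157,-0.037,-0.039],[0,-0.056,0],0]]'
python3 -m pendant '[[[0,0,0],[0,0,0.03],0],[[0,0,0],[0,0,0.09],0],[[0,0,0],[0,0,0.17],0],[[0,0,0],[0,0,0.26],0],[[0,0,0],[0,0,0.35],0],[[0,0,0],[0,0,0.44],0],[[0,0,0],[0,0,0.53],0],[[0,0,0],[0,0,0.62],0],[[0,0,0],[0,0,0.71],0],[[0,0,0],[0,0,0.8],0]]'
python3 -m pendant '[[[0,0,0],[0,0,0.09],0],[[0,0,0],[0,0,0.18],0],[[0,0,0],[0,0,0.27],0],[[0,0,0],[0,0,0.36],0],[[0,0,0],[0,0,0.43],0],[[0,0,0],[0,0,0.47],0],[[0,0,0],[0,0,0.485],0],[[0,0,0],[0,0,0.485],0]]'
python3 - <<'E'
from h import *
d=snap('side','d6');o=get_obs(); print(o['tool_pos'],o['tcp_rot'],o['contact_force'],o['moment'],o['joint_positions'])
s=snap('scene','s6')
hsv=cv2.cvtColor(s['color'],cv2.COLOR_RGB2HSV);m=cv2.inRange(hsv,(8,150,120),(25,255,255));m[:120]=0
ys,xs=np.nonzero(m);print(len(xs),xs.min(),xs.max(),ys.min(),ys.max(), px2w(s,[(xs.mean(),ys.mean())],120))
E
```

```text
time: 14.03
tool_pos: [477.8, 28.6, 308.2]
tcp_rot: [-3.141, 0.001, 1.284]
contact_force: [0.5, -0.5, -2.8]
grip_width: 21.8
time: 14.87
tool_pos: [478.8, 30.0, 307.8]
tcp_rot: [-3.141, 0.001, 0.48]
contact_force: [-0.5, 0.3, -3.1]
grip_width: 21.5
time: 15.53
tool_pos: [479.0, 30.1, 308.0]
tcp_rot: [3.142, 0.001, -0.0]
contact_force: [-0.5, 0.5, -2.9]
grip_width: 21.9
[479.02154867  30.14600819 307.96435594] [3.14158502e+00 4.97115378e-04 7.16912008e-04] [-0.37657264  0.47187694 -2.18731532] [0.00440753 0.25200232 0.04264145] [-9.69906837e-02  3.67965437e-01  1.78366948e+00 -6.70751697e-05
  9.90451738e-01  1.47312552e+00]
1638 321 379 228 273 [[597.29229294  40.39145487 120.        ]]
```

```bash
python3 -m pendant '[[[0.0006,0.0033,0],[0,0,0.016],0],[[0.002,0.0116,0],[0,0,0.055],0],[[0.0045,0.0248,0],[0,0,0.118],0],[[0.0078,0.043,0],[0,0,0.204],0],[[0.0114,0.063,0],[0,0,0.298],0],[[0.015,0.083,0],[0,0,0.392],0],[[0.0186,0.1026,0],[0,0,0.487],0],[[0.0222,0.1225,0],[0,0,0.581],0],[[0.0258,0.1423,0],[0,0,0.675],0],[[0.0294,0.1622,0],[0,0,0.769],0]]'
python3 -m pendant '[[[0.0167,0.012,0],[0,0,0.096],0],[[0.0335,0.024,0],[0,0,0.192],0],[[0.0502,0.036,0],[0,0,0.288],0],[[0.0669,0.048,0],[0,0,0.384],0],[[0.0836,0.06,0],[0,0,0.481],0],[[0.099,0.071,0],[0,0,0.569],0],[[0.1129,0.081,0],[0,0,0.649],0],[[0.1255,0.09,0],[0,0,0.721],0],[[0.1338,0.096,0],[0,0,0.769],0],[[0.1394,0.1,0],[0,0,0.801],0]]'
python3 - <<'E'
from h import *
w=snap('wrist','w7');o=get_obs(); print(o['tool_pos'],o['tcp_rot'],o['contact_force'],o['moment'],o['joint_positions'])
E
```

```text
time: 16.47
tool_pos: [508.7, -133.7, 308.0]
tcp_rot: [3.142, -0.0, -0.776]
contact_force: [0.5, 0.2, -2.7]
grip_width: 21.3
time: 17.3
tool_pos: [539.0, -302.7, 307.7]
tcp_rot: [3.142, -0.0, -1.575]
contact_force: [0.9, 0.6, -3.0]
grip_width: 21.7
[ 539.05120755 -303.22852624  307.75185075] [-3.14133752e+00 -8.29911335e-04 -1.57649659e+00] [ 0.60027729 -1.33980369 -2.70041816] [0.20860603 0.06231315 0.01356901] [-6.36131980e-01  5.95876110e-01  1.38512961e+00 -5.67190824e-04
  1.15989167e+00  2.51138721e+00]
```

View pics/w7.png

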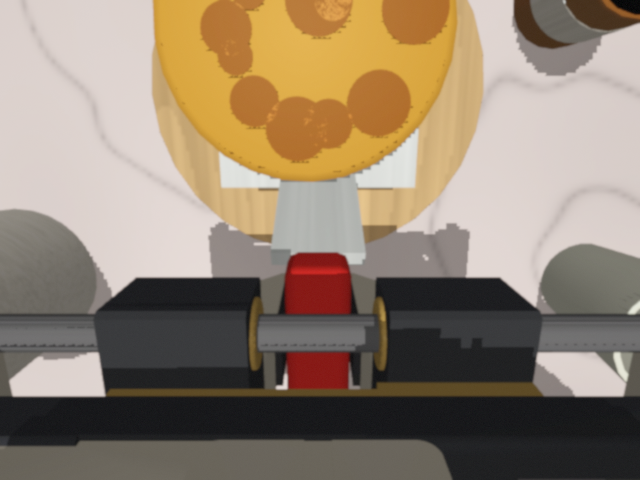

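Rosti sits squarely on the blade: columns 155–457, near edge at row 181; the jar stands at top right, clear of the board.

```bash
python3 - <<'E'
from h import *
c=load('w7')
print(px2w(c,[(155,20),(457,20)],104).round(1).tolist(), px2w(c,[(306,181)],108).round(1).tolist())
print('board edges',px2w(c,[(152,90),(483,90)],15).round(1).tolist(),'blade rear',px2w(c,[(222,187),(414,187)],96).round(1).tolist())
E
```

```text
[[604.7, -414.5, 104.0], [481.4, -413.8, 104.0]] [[543.8, -348.9, 108.0]]
board edges [[642.7, -394.6, 15.0], [434.0, -393.4, 15.0]] blade rear [[583.7, -344.7, 96.0], [493.3, -344.2, 96.0]]
```

```bash
python3 -m pendant '[[[-0.001,0,0.003],[0,0,0],0],[[-0.003,0.001,0.01],[0,0,0],0],[[-0.006,0.001,0.02],[0,0,0],0],[[-0.009,0.002,0.032],[0,0,0],0],[[-0.012,0.002,0.044],[0,0,0],0],[[-0.015,0.003,0.055],[0,0,0],0],[[-0.017,0.003,0.064],[0,0,0],0],[[-0.018,0.003,0.07],[0,0,0],0],[[-0.018,0.003,0.073],[0,0,0],0],[[-0.018,0.003,0.074],[0,0,0],0]]'
python3 -m pendant '[[[0.0024,0,-0.001],[0,-0.01,0],0],[[0.0071,0,-0.003],[0,-0.031,0],0],[[0.0119,0,-0.005],[0,-0.052,0],0],[[0.0166,0,-0.007],[0,-0.073,0],0],[[0.0214,0,-0.009],[0,-0.094,0],0],[[0.0262,0,-0.011],[0,-0.115,0],0],[[0.0309,0,-0.013],[0,-0.136,0],0],[[0.0357,0,-0.015],[0,-0.157,0],0],[[0.0416,0,-0.0175],[0,-0.184,0],0],[[0.0476,0,-0.02],[0,-0.21,0],0]]'
python3 -m pendant '[[[0,0,0],[0,0,0],0]]'
python3 - <<'E'
from h import *
w=snap('wrist','w8');s=snap('scene','s8');o=get_obs(); print(o['tool_pos'],o['tcp_rot'],o['contact_force'],o['moment'],o['joint_positions'])
cv2.imwrite('pics/s8z.png',cv2.resize(s['color'][60:300,120:400],(700,600),interpolation=2)[:,:,::-1])
E
```

```text
time: 18.18
tool_pos: [536.3, -282.4, 233.5]
tcp_rot: [3.141, 0.0, -1.57]
contact_force: [0.6, 0.6, -3.0]
grip_width: 21.9
time: 19.02
tool_pos: [536.2, -330.9, 254.3]
tcp_rot: [-3.141, 0.212, -1.57]
contact_force: [-0.7, -0.3, -3.0]
grip_width: 21.9
time: 19.1
tool_pos: [536.2, -332.0, 254.6]
tcp_rot: [-3.14, 0.211, -1.571]
contact_force: [-0.5, -0.7, -3.3]
grip_width: 21.7
[ 536.13923288 -330.76127646  254.03134148] [-3.14142499  0.20978599 -1.57095267] [ 0.14427402 -0.69896278 -2.60074841] [0.0814395  0.07573097 0.03201144] [-0.70985068  0.70257629  1.35344442  0.16865274  1.22785294  2.36375092]
```

View pics/s8z.png

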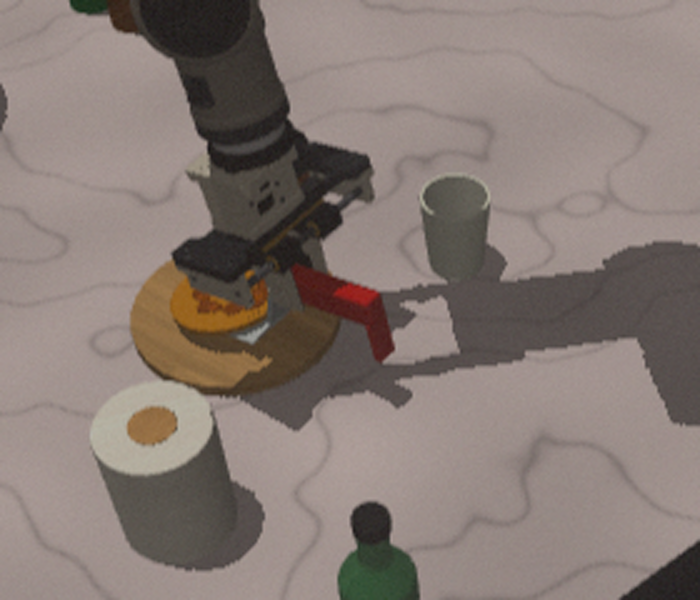

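Blade tilted over the board with the rosti still wholly on it (no board contact yet by force). Lowering until it touches.

```bash
for i in 1 2; do python3 -m pendant '[[[0.0002,0,0.001],[0,0,0],0],[[0.0004,0,0.002],[0,0,0],0],[[0.0004,0,0.002],[0,0,0],0]]' | egrep 'force|pos'; done
```

```text
tool_pos: [536.3, -329.8, 251.7]
contact_force: [0.5, 0.1, -2.9]
tool_pos: [536.4, -330.0, 250.2]
contact_force: [-0.2, 1.8, 0.1]
```

```bash
python3 -m pendant '[[[-0.0005,0,-0.0022],[0,-0.025,0],0],[[-0.001,0,-0.0045],[0,-0.05,0],0],[[-0.0014,0,-0.0064],[0,-0.07,0],0],[[-0.0092,0,-0.0047],[0,-0.07,0],0],[[-0.019,0,-0.0026],[0,-0.07,0],0],[[-0.0307,0,-0.0001],[0,-0.07,0],0],[[-0.0425,0,0.0024],[0,-0.07,0],0],[[-0.0425,0,0.0024],[0,-0.07,0],0]]'
python3 - <<'E'
from h import *
w=snap('wrist','w9');s=snap('scene','s9');o=get_obs(); print(o['tool_pos'],o['tcp_rot'],o['contact_force'])
E
```

```text
time: 20.37
tool_pos: [536.4, -285.0, 256.7]
tcp_rot: [3.141, 0.282, -1.568]
contact_force: [0.4, 0.2, -1.2]
grip_width: 21.8
[ 536.4405571  -287.01184395  256.72666379] [ 3.14151487  0.28018343 -1.56855364] [ 0.06198293 -0.73445008 -1.98964546]
```

View pics/w9.png

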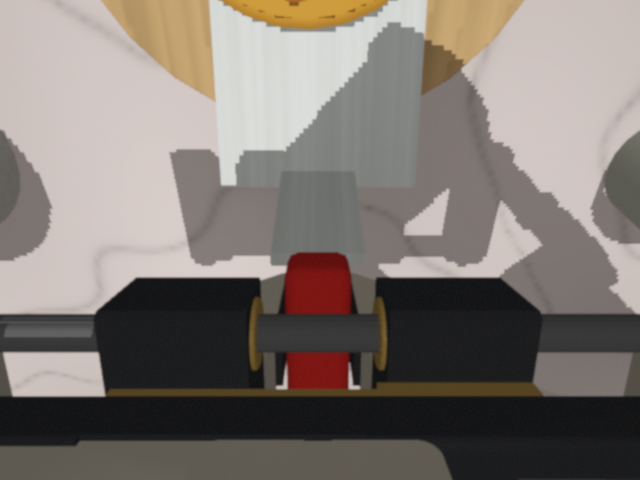

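Rosti stays as the blade slides out (its near edge at row 27, blade mostly bare).

```bash
python3 - <<'E'
from h import *
c=load('w9'); print([px2w(c,[(305,27)],z).round(1).tolist() for z in (20,30,40)])
s=load('s9');hsv=cv2.cvtColor(s['color'],cv2.COLOR_RGB2HSV);m=cv2.inRange(hsv,(8,200,120),(25,255,255));m[:100]=0;m[280:]=0;m[:,:150]=0
ys,xs=np.nonzero(m);print(len(xs),px2w(s,[(xs.min(),ys[xs.argmin()]),(xs.max(),ys[xs.argmax()]),(xs[ys.argmin()],ys.min()),(xs[ys.argmax()],ys.max())],28).round().tolist())
E
```

```text
[[[541.7, -331.7, 20.0]], [[541.4, -332.5, 30.0]], [[541.2, -333.2, 40.0]]]
294 [[576.0, -440.0, 28.0], [545.0, -342.0, 28.0], [508.0, -438.0, 28.0], [586.0, -366.0, 28.0]]
```

Rosti's centre ≈ (541,−392), practically on the board's centre. Pulling out the rest.

```bash
python3 -m pendant '[[[-0.0058,0,0.0016],[0,0,0],0],[[-0.0135,0,0.0038],[0,0,0],0],[[-0.0212,0,0.006],[0,0,0],0],[[-0.0288,0,0.0082],[0,0,0],0],[[-0.0365,0,0.0105],[0,0,0],0],[[-0.0442,0,0.0125],[0,0,0],0],[[-0.0519,0,0.0148],[0,0,0],0],[[-0.062,0,0.015],[0,0,0],0],[[-0.072,0,0.01],[0,0,0],0]]'
python3 - <<'E'
from h import *
w=snap('wrist','w10');s=snap('scene','s10');o=get_obs(); print(o['tool_pos'],o['tcp_rot'],o['contact_force'])
hsv=cv2.cvtColor(s['color'],cv2.COLOR_RGB2HSV);m=cv2.inRange(hsv,(8,200,120),(25,255,255));m[:100]=0;m[280:]=0;m[:,:150]=0
ys,xs=np.nonzero(m);print(len(xs),px2w(s,[(xs.min(),ys[xs.argmin()]),(xs.max(),ys[xs.argmax()]),(xs[ys.argmin()],ys.min()),(xs[ys.argmax()],ys.max())],28).round().tolist())
E
```

```text
time: 21.22
tool_pos: [535.9, -214.9, 266.2]
tcp_rot: [3.14, 0.281, -1.571]
contact_force: [0.4, 0.3, -1.3]
grip_width: 22.0
[ 536.59158395 -214.85597823  268.32864349] [-3.13979852  0.27943835 -1.568223  ] [ 0.0277204  -0.38558386 -2.6202759 ]
517 [[573.0, -442.0, 28.0], [495.0, -362.0, 28.0], [510.0, -440.0, 28.0], [599.0, -378.0, 28.0]]
```

```bash
python3 -m pendant '[[[-0.014,0,0.004],[0,0,0],0],[[-0.028,0,0.008],[0,0.03,0],0],[[-0.042,0,0.012],[0,0.06,0],0],[[-0.056,0,0.016],[0,0.1,0],0],[[-0.07,0,0.02],[0,0.14,0],0],[[-0.084,0,0.024],[0,0.18,0],0],[[-0.098,0,0.028],[0,0.22,0],0],[[-0.112,0,0.032],[0,0.25,0],0],[[-0.126,0,0.036],[0,0.28,0],0],[[-0.139,0,0.04],[0,0.28,0],0]]'
python3 -m pendant '[[[0,0,0],[0,0,0],0],[[0,0,0.01],[0,0,0],0],[[0,0,0.02],[0,0,0],0],[[0,0,0.03],[0,0,0],0],[[0,0,0.04],[0,0,0],0],[[0,0,0.045],[0,0,0],0],[[0,0,0.05],[0,0,0],0],[[0,0,0.05],[0,0,0],0]]'
```

```text
time: 22.15
tool_pos: [535.9, -70.1, 266.9]
tcp_rot: [-3.141, -0.001, -1.57]
contact_force: [0.5, 0.6, -1.4]
grip_width: 22.3
time: 22.82
tool_pos: [535.8, -71.9, 215.4]
tcp_rot: [3.14, 0.001, -1.571]
contact_force: [0.1, -0.5, -1.8]
grip_width: 21.7
```

```bash
for i in 1 2 3; do python3 -m pendant '[[[0,0,0.001],[0,0,0],0],[[0,0,0.001],[0,0,0],0],[[0,0,0.001],[0,0,0],0]]' | egrep 'force|pos'; done
```

```text
tool_pos: [536.3, -71.7, 216.2]
contact_force: [0.7, 0.2, -1.3]
tool_pos: [536.2, -71.5, 215.0]
contact_force: [-0.3, 0.8, -1.8]
tool_pos: [536.3, -71.8, 214.2]
contact_force: [-1.5, -2.1, 2.3]
```

Contact at 214.2, as expected. Releasing, retreating up and back to the start region.

```bash
python3 -m pendant '[[[0,0,0],[0,0,0],0.06],[[0,0,0],[0,0,0],0.06],[[0,0,0],[0,0,0],0.06],[[0,0,0],[0,0,0],0.06],[[0,0,-0.02],[0,0,0],0.06],[[0,0,-0.05],[0,0,0],0.06],[[0,0,-0.09],[0,0,0],0.06],[[0,0,-0.13],[0,0,0],0.06],[[0,0,-0.17],[0,0,0],0.06],[[0,0,-0.19],[0,0,0],0.06]]'
python3 -m pendant '[[[-0.02,-0.02,0],[0,0,0],0.06],[[-0.05,-0.03,0],[0,0,0],0.06],[[-0.08,-0.03,0],[0,0,0],0.06],[[-0.11,-0.03,0],[0,0,0],0.06],[[-0.14,-0.03,0],[0,0,0],0.06],[[-0.16,-0.03,0],[0,0,0],0.06],[[-0.16,-0.03,0],[0,0,0],0.06]]'
python3 - <<'E'
from h import *
s=snap('scene','s11');o=get_obs(); print(o['tool_pos'],o['contact_force'])
a=s['color']; cv2.imwrite('pics/s11z.png',cv2.resize(a[70:350,120:470],(750,600),interpolation=2)[:,:,::-1])
hsv=cv2.cvtColor(a,cv2.COLOR_RGB2HSV);m=cv2.inRange(hsv,(8,200,120),(25,255,255));m[:100]=0;m[280:]=0;m[:,:150]=0
k,l,st,ce=cv2.connectedComponentsWithStats(m);i=1+st[1:,4].argmax();ct=cv2.findContours((l==i).astype(np.uint8),0,1)[0][0][:,0].astype(float)
print(st[i],cv2.minEnclosingCircle(px2w(s,ct,27)[:,:2].astype(np.float32)))
E
```

```text
time: 24.4
tool_pos: [536.4, -71.5, 409.0]
tcp_rot: [-3.135, -0.002, -1.57]
contact_force: [0.7, -0.1, 0.8]
grip_width: 59.9
time: 24.98
tool_pos: [565.4, 74.3, 403.2]
tcp_rot: [-3.141, 0.018, -1.546]
contact_force: [-0.9, -0.7, 0.1]
grip_width: 59.6
[565.5681494   72.81873327 403.31173711] [ 0.33024471 -0.81411669 -0.53148009]
[191 188  21   9  81] ((586.996337890625, -389.03924560546875), 26.844863891601562)
```

View pics/s11z.png

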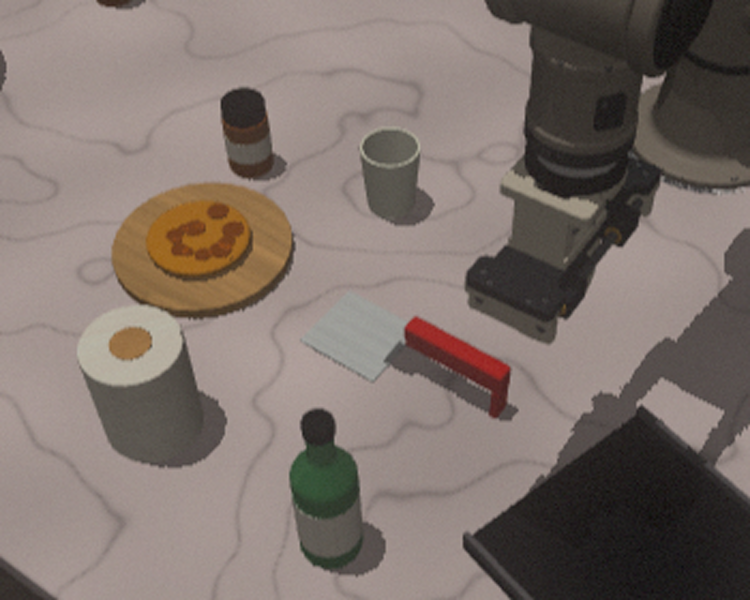

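Everything stands as intended: rosti ~(200,238) in the middle of the board (203,247), jar upright off the board, spatula flat on the counter, bystanders in place. One numeric check of the rosti, then handing in.

```bash
python3 -m pendant '[[[0,0,0],[0,0,0],0.06],[[0,0,0],[0,0,0],0.06],[[0,0,0],[0,0,0],0.06]]'
python3 - <<'E'
from h import *
s=load('s11'); f=lambda q:(q[0]*350/750+120,q[1]*280/600+70)
r=px2w(s,[f(q) for q in((147,240),(252,236),(203,200),(198,272))],27)[:,:2]; b=px2w(s,[f(q) for q in((113,245),(293,240),(208,183),(198,308))],13)[:,:2]
print('rosti',r.mean(0),'board',b.mean(0),np.linalg.norm(r.mean(0)-b.mean(0)))
from plant import close_job
print(get_obs()['time'],close_job())
E
```

```text
time: 25.28
tool_pos: [565.8, 71.1, 403.5]
tcp_rot: [-3.141, 0.016, -1.551]
contact_force: [0.1, 0.2, 0.2]
grip_width: 59.9
rosti [ 540.99037094 -390.16567669] board [ 536.92883014 -391.68903476] 4.337825891479574
the job is handed in; nothing more can be done
25.2833 None
```

The job is done and handed in at 25.3 s of the 72 s allowed. `close_job()` gives no verdict, so the result rests on my own checks below.

- **Jar:** I lifted it off the board and stood it on the counter at about (388, −445) mm. That is about 160 mm from the board's centre, against the 133 mm required.
- **Rosti:** I slid the spatula under it against the back rim, carried it level to the board and laid it down by drawing the tilted blade out from under it. The last picture puts its centre about 4 mm from the board's centre, same side up.
- **Spatula:** It lies flat on the bare counter, released, with its blade about 70 mm clear of the board.
- **Bystanders:** The oil bottle, paper roll and cup look unmoved in the last picture. I did not measure their positions again.

**Checks that failed or disagreed:**
- My first jar estimates from the two fixed cameras differed by about 20 mm in y. I used a wrist-camera view before gripping it.
- My automatic colour check on the final rosti position failed: it found only a fragment of the rosti. The 4 mm figure comes from edge points I read off the picture by hand.
- When I tilted the blade over the board, contact came about 3 mm lower than I had calculated. I lowered it in small steps until the force showed contact.

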